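Release the amber bead from the two-lane bead feeder

TASK

The bead feeder on the bench holds one bead behind the gate of each of its two lanes. By its upright tab, push the white catch tray sideways until it is under the mouth of the lane with the amber bead, then press down that lane's black lever pad so that its gate lifts and the amber bead rolls into the tray, and let the lever come back up. The blue bead stays behind its gate; pick nothing up, do not touch the beads, and leave the other things on the bench where they are.

Things in the scene. Friction and masses are not known exactly. Their poses are not given: they have to be found in the camera images.
- feeder: two-lane bead feeder screwed to the bench: dark wooden base 205x190x6 mm with two sloped aluminium channels, open above, 90 mm apart, a brass rocking lever over each on dark steel posts 94 mm tall. Origin: its middle, on the bench; x points away from the tray (nearest the robot) to the press pads (farther off), y to its left, z up. Place and yaw vary
- left_mouth (a point): mouth of the left lane (feeder x -90 mm, y +45 mm): middle of the channel floor's lower edge, 36 mm above the bench, where the bead rolls out over the tray. The channel, 25 mm wide inside, slopes down to it; the lever's two gate prongs close it 30 mm behind the mouth and swing up and out. The lever's pivot posts stand at feeder x 5 mm
- right_mouth (a point): mouth of the right lane (feeder x -90 mm, y -45 mm): middle of the channel floor's lower edge, 36 mm above the bench, where the bead rolls out over the tray. The channel, 25 mm wide inside, slopes down to it; the lever's two gate prongs close it 30 mm behind the mouth and swing up and out. The lever's pivot posts stand at feeder x 5 mm
- catch_tray (a joint): the catch tray's slide along feeder y (m): 0 = midway between the lanes, +0.045 = centred under the left mouth, -0.045 = under the right mouth, stops at +-0.060. About 1.5 N of friction, it stays where it is left
- tray_in (a point): centre of the catch tray's inner floor, axes as the feeder's. The tray is white with a cork floor, 75 mm (x) by 70 mm (y) outside, walls 3 mm thick and 18 mm tall, its rim 28 mm above the bench; it runs in front of the feeder, at feeder x = -113 mm
- tray_tab (a point): centre of the top of the tray's upright white push tab, 12 mm (x) by 16 mm (y), on the middle of the tray's front wall; it stands from 12 mm to 56 mm above the bench, free on both sides
- left_lever (a joint): left lever (left lane, feeder y +45 mm): 0 = at rest with its gate shut, grows as its pad is pressed down, stop at 0.42 rad. The gate is clear of the bead from about 0.3 rad. A spring shuts it again; the press takes about 3.5 N at the start and 5.5 N at the stop.
- right_lever (a joint): right lever (right lane, feeder y -45 mm): 0 = at rest with its gate shut, grows as its pad is pressed down, stop at 0.42 rad. The gate is clear of the bead from about 0.3 rad. A spring shuts it again; the press takes about 3.5 N at the start and 5.5 N at the stop.
- left_pad (a point): centre of the top of the left lever's round black press pad (30 mm across), about 94 mm above the bench at rest, 28 mm lower when pressed to the stop; it lies 73 mm behind the feeder's middle (+x) and 68 mm from the lever's pivot, while the gate hangs 65 mm on the other side of the pivot
- right_pad (a point): centre of the top of the right lever's round black press pad (30 mm across), about 94 mm above the bench at rest, 28 mm lower when pressed to the stop; it lies 73 mm behind the feeder's middle (+x) and 68 mm from the lever's pivot, while the gate hangs 65 mm on the other side of the pivot
- amber_bead_center (a point): centre of the orange-amber bead, a ball of 20 mm diameter, 20 g; at the start it rests in one of the lanes against the gate, about 55 mm above the bench
- blue_bead_center (a point): centre of the dark blue bead, the same size, in the other lane
- amber_bead: the amber bead (its axes turn as it rolls; use its centre)
- blue_bead: the blue bead (likewise)
- scriber: scriber with a wooden handle, 12x116x12 mm, to the right of the tray; a loose bystander, origin under its middle
- engraver_white: graver with a white handle, 15x88x15 mm, to the left of the tray; a loose bystander, origin under its middle
- pot_white_lid: round pot with white lid, 45x45x25 mm, behind the feeder; a loose bystander, origin under its middle
- block_small: small brown block, 21x27x10 mm, behind the feeder; a loose bystander, origin under its middle
- box_dark: dark wooden box, 45x75x26 mm, behind the feeder; a loose bystander, origin under its middle

How it is judged (in metres and radians):
On the way, in this order (a step that is already met when the one before it is completed fails the run):
1. the catch tray is under the mouth of the amber bead's lane (its middle within 16 mm of the lane) (((y of amber_bead_center in the frame of feeder above 0 m and value of joint catch_tray above 0.029 m) or (y of amber_bead_center in the frame of feeder below 0 m and value of joint catch_tray below -0.029 m))), for 0.2 s.
2. with the tray there, the amber lane's gate is lifted by pressing on that lane's pad with the fingers (0.17 rad or more) (((y of amber_bead_center in the frame of feeder above 0 m and value of joint catch_tray above 0.029 m) or (y of amber_bead_center in the frame of feeder below 0 m and value of joint catch_tray below -0.029 m)) and ((y of amber_bead_center in the frame of feeder above 0 m and value of joint left_lever above 0.17 rad and horizontal distance between the grasp point and left_pad below 0.05 m and contact force between the fingers and left_lever above 0.3 N) or (y of amber_bead_center in the frame of feeder below 0 m and value of joint right_lever above 0.17 rad and horizontal distance between the grasp point and right_pad below 0.05 m and contact force between the fingers and right_lever above 0.3 N))), for 0.1 s.
At the end, for the whole second after the job is handed in: the amber bead lies at rest on the floor of the catch tray, both levers are back up with their gates shut (within 0.04 rad), and the blue bead is still in its lane behind its gate (x of amber_bead_center in the frame of tray_in between -0.037 and 0.037 m and y of amber_bead_center in the frame of tray_in between -0.035 and 0.035 m and z of amber_bead_center in the frame of tray_in below 0.018 m and linear speed of amber_bead below 0.03 m/s and value of joint each of left_lever, right_lever below 0.04 rad and x of blue_bead_center in the frame of feeder between -0.058 and 0.035 m and height (world z) of blue_bead_center below 0.09 m); the robot touches nothing.
It fails at once if the blue bead passes its gate (x of blue_bead_center in the frame of feeder below -0.058 m).
It fails at once if a bead is lifted out of its channel (height (world z) of any of amber_bead_center, blue_bead_center above 0.09 m).
It fails at once if a bead is touched by the fingers (contact force between the fingers and amber_bead above 0.3 N or contact force between the fingers and blue_bead above 0.3 N).
It fails at once if a bystander is moved by more than 20 mm (distance of any of scriber, engraver_white, pot_white_lid, block_small, box_dark from where it was at the start of the episode above 0.02 m).
It also fails if it takes over 38 s, if anything falls off the work surface, if the arm or the gripper's body presses on something with over 40 N, if the wrist force passes 120 N, or if a joint passes its speed limit or range.

ROBOT

A 6-joint arm with a two-finger parallel gripper is mounted at the origin on a cart in front of the work surface, level with it; the furniture and walls round the work are solid. World frame = base frame: x ahead of the robot, y to its left, z up, the work surface at z = 0. Lengths are in m, angles in degrees, forces in N, time in s.
With the tool pointing down it reaches from about 0.3 to 0.875 m from the base axis. Payload 6.4 kg.
Tool frame: the origin (TCP) lies midway between the tips of the shut fingers; the grasp point (between the pads) lies pinch_z behind it (pinch_z is the distance from the TCP to the grasp point, in m); z points along the fingers, y is the direction in which the jaws open and shut (so a half turn about z gives the same grasp; the last joint's range is limited). The gripper opens to 88 mm and grips with 3 to 60 N. Pads are 18 mm wide; open, the fingers measure 123 mm over their backs; the gripper's body (75 mm by 187 mm) begins 45 mm behind the grasp point.
Start: joints at [63.065, 10.359, 92.074, -0, 77.567, -11.82], TCP at [0.15, 0.555, 0.206] pointing down, gripper open.
Joint ranges: [-171.53, 171.53], [-51.25, 118.39], [17.06, 147.69], [-65.23, 245.23], [0, 150.52], [-178.68, 178.68]. Speed limits (degrees/s): [147.25, 147.25, 172.46, 180, 180, 180].

INTERFACE

Orientations are given as [roll, pitch, yaw] about the fixed x, y, z axes, in that order (R = Rz(yaw) Ry(pitch) Rx(roll)).
In Python, from station import * gives the robot as it stands. The module is installed in compiled form; this text tells all that it offers.
- The arm moves only by the tool move_arm, never from a script. Its argument "steps" is one flat list of numbers, 4 for each row, row after row: the shift along the tool's x, y, z in units of 75 cm (1.0 is 75 cm), then the turn about the tool's z in units of pi rad (1.0 is pi rad). In form: [x, y, z, yaw, x, y, z, yaw, ...]. A call has 1 to 5 rows; each row is the pose to reach, as a shift and turn from the pose commanded when the call began, along the tool's axes at that moment, turning the shorter way round; what a row does not reach only later rows make up. A row lasts 1/8 s, in which the tool goes at most 62.5 mm and 10.7 degrees, less where a joint would pass 70% of its speed; a pose out of reach is approached as far as the arm can. A call with a number of a shift or a turn outside -1 to 1 is refused whole. A call with a gripper value outside its range is refused whole. "gripper" is the closure, from 0 (fully open) to 1 (shut), set as the call begins (left out, the last holds). The fingers move at their own pace and stop on an object; "force" is the grip in N (left out, the last holds). Time passes only in rows, so rows that repeat a pose let the fingers close. It gives the time, the measured TCP pose, the force and the opening at its end, in the units of the state.
- observe(): the state, without advancing time (a new reading comes with each control period).
- read_camera(name): name is "scene" or "top" or "wrist"; returns a dict with "frame" (384x512x3 uint8, red, green, blue), "z_map" (384x512 float32, m along the optical axis (not along the pixel's ray), 0 where there is no reading), "camera_matrix" (3x3 intrinsics, pixels), "D" ([k1, k2, p1, p2, k3] as OpenCV has them; the pictures are not rectified), "R" (3x3) and "t" (3): a world point X has camera coordinates R X + t; the wrist camera has in their place "T_tool_cam" (4x4, takes a point from camera to tool coordinates, whose origin is the TCP and whose axes are the flange's). Camera axes: x right, y down, z forward; pixel columns grow to the right and rows downward; lengths in m; the calibration is good to about 2 mm. A picture is of the moment at which its call begins: read the wrist's pose just before it.
- sign_off(): hands the job in, once; it reports no verdict.
Trained networks look in a picture, given as the dict that the camera call returned (one of the last four; its "shot" number tells which), for a name from the list of things; names that differ only in an ending like _2 or _b are one class to them, and where a whole thing is asked for, a point or a joint stands for the part that bears it (a point fixed in the world has none). Each returns a list of dicts, best first, with "conf" (0 to 1); they miss things now and then, are a little off and sometimes report something else, mostly with a low value. They report only what shows in the picture. A call takes as long as a camera call.
- recognise(target, picture): "box" ([left, top, right, bottom] as shares, 0 to 1, of the picture: columns of its width, rows of its height, round what is visible of it).
The state is a dict: "clock": time; "joints": joint angles; "joint_velocities": joint speeds; "tau": joint torques, N m; "position": TCP position; "tool_rot": TCP orientation; "contact_force": force on the tool from outside, world axes, zero at the start; "torque": the same for the moment, N m; "opening": opening from 0.0 (shut) to 1.0 (fully open).
Only numpy, scipy, OpenCV 4.12 (cv2) and the standard library are available. Lean on these libraries where they do the work, as an engineer would, in place of code of your own. Each camera call takes 0.05 s, during which the arm holds its last target.

## Working session

There is one attempt and no reset: what is moved stays moved. The work goes in short steps, Python scripts to look and compute and a tool call to move; the robot and the scene stay as the last step left them, time stands still between calls to the robot, and variables do not carry over. Pictures are saved under pics/ and viewed, and the job is handed in when it is done.

Besides the shell and the picture viewer there is one more tool, called after "Call:" as name(argument=value, ...), one argument or row to a line, values as JSON. move_arm: Moves the arm, as the interface text tells. Shifts and turns lie within -1 to 1; 1 stands for 75 cm of shift or pi rad of turn. Its arguments: {"type":"object","properties":{"steps":{"type":"array","items":{"type":"number","minimum":-1,"maximum":1}},"gripper":{"type":"number"},"force":{"type":"number"}},"required":["steps"]}

```bash
mkdir -p pics
python3 - <<'E'
from station import *
import cv2, pickle
s=observe(); print(s)
for n in ("scene","top"):
    p=read_camera(n); pickle.dump(p,open(n+'.pkl','wb'))
    cv2.imwrite(f'pics/{n}0.png',p['frame'][:,:,::-1])
    print(n,p['camera_matrix'].tolist(),p['D'],p['R'].tolist(),p['t'])
    for k in ['feeder','tray_tab','catch_tray','left_pad','right_pad','amber_bead','blue_bead','scriber','engraver_white','pot_white_lid','block_small','box_dark']:
        r=recognise(k,p)
        print(k,[([round(v,3) for v in q['box']],round(q['conf'],2)) for q in r[:3]])
print(observe()['clock'])
E
```

```text
{'clock': 0.0, 'joints': array([ 6.30634089e+01,  1.04018476e+01,  9.21300535e+01,  2.95804699e-04,
        7.75675759e+01, -1.18232428e+01]), 'joint_velocities': array([-0.04952261, -0.09209903, -0.01374943, -0.00376852,  0.02465177,
        0.0128769 ]), 'tau': array([-1.88819367e-04, -4.33883071e+01, -3.41834271e+01,  7.01433280e-02,
        3.89659172e-02, -7.76666752e-05]), 'position': array([0.14966254, 0.55458022, 0.20552416]), 'tool_rot': array([-1.79902693e+02, -2.06647860e-02,  1.64886570e+02]), 'contact_force': array([-0.10032549,  0.43335482,  0.59845794]), 'torque': array([-0.00502255, -0.01978283,  0.01051186]), 'opening': 1.0012154840604721}
scene [[430.28948844238295, 0.0, 256.0710536191441], [0.0, 430.28948844238295, 192.69452984505918], [0.0, 0.0, 1.0]] [-0.02303563  0.          0.          0.          0.        ] [[-0.5829656973067721, -0.8122839783029241, -0.018593933311797265], [-0.6077395698811829, 0.4511273481871738, -0.6535569836810275], [0.5392620985794049, -0.36970103368801, -0.7566488847052861]] [0.31234606 0.47386534 0.69124612]
feeder [([0.442, 0.447, 0.6
[... 986 characters left out ...]
0.09548504  0.60410546  1.09135487]
feeder [([0.456, 0.409, 0.597, 0.694], 0.62)]
tray_tab [([0.5, 0.594, 0.54, 0.692], 0.72)]
catch_tray [([0.501, 0.608, 0.545, 0.686], 0.6)]
left_pad [([0.468, 0.427, 0.505, 0.577], 0.92)]
right_pad [([0.537, 0.427, 0.571, 0.59], 0.71)]
amber_bead [([0.55, 0.56, 0.576, 0.58], 0.37), ([0.537, 0.429, 0.577, 0.575], 0.33)]
blue_bead [([0.453, 0.422, 0.596, 0.689], 0.63), ([0.494, 0.324, 0.519, 0.366], 0.21)]
scriber [([0.662, 0.647, 0.715, 0.675], 0.62)]
engraver_white [([0.306, 0.658, 0.364, 0.689], 0.51), ([0.467, 0.423, 0.501, 0.585], 0.33)]
pot_white_lid [([0.494, 0.32, 0.524, 0.362], 0.72)]
block_small []
box_dark [([0.562, 0.308, 0.615, 0.37], 0.94)]
1.3
```

Run:
```python
import cv2
a=cv2.imread('pics/scene0.png'); cv2.imwrite('pics/scene0c.png',cv2.resize(a[140:350,150:420],None,fx=2.9,fy=2.8,interpolation=cv2.INTER_CUBIC))
a=cv2.imread('pics/top0.png'); cv2.imwrite('pics/top0c.png',cv2.resize(a[100:290,140:400],None,fx=3,fy=3,interpolation=cv2.INTER_CUBIC))
```

```text
(no output)
```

View pics/scene0c.png

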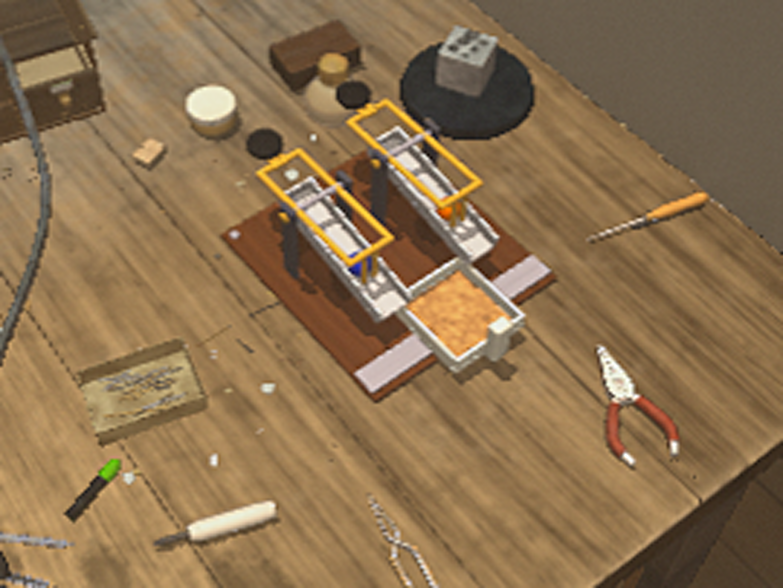

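View pics/top0c.png

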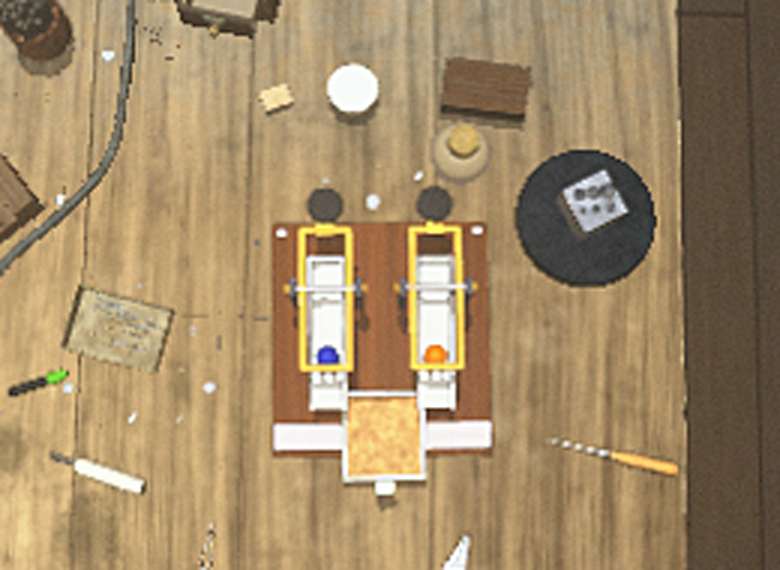

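```bash
cat > h.py <<'E'
import numpy as np, cv2, pickle
def ray(p,u,v):
    q=cv2.undistortPoints(np.array([[[u,v]]],float),p['camera_matrix'],p['D'])[0,0]
    return np.array([q[0],q[1],1.])
def atdepth(p,u,v,d=None):
    if d is None: d=float(np.median(p['z_map'][int(round(v))-1:int(round(v))+2,int(round(u))-1:int(round(u))+2]))
    return p['R'].T@(ray(p,u,v)*d-p['t'])
def atz(p,u,v,z):
    c=-p['R'].T@p['t']; r=p['R'].T@ray(p,u,v); return c+r*(z-c[2])/r[2]
E
python3 - <<'E'
from h import *
p=pickle.load(open('top.pkl','rb'))
f=p['frame'].astype(int)
def c(x,y): return 140+x/3-.33,100+y/3-.33
np.set_printoptions(precision=4,suppress=True)
for n,x,y,z in [('rpad',434,203,.094),('lpad',325,203,.094),('tab',385,488,.056),('amber',434,353,.055),('blue',327,355,.055),('cork',463,140,.05),('flask',445,165,.03),('baseTL',274,223,.006),('baseTR',490,224,.006),('baseBL',275,455,.006),('baseBR',491,455,.006),('postR',476,287,.094),('postL',291,287,.094),('trayBL',344,478,.028),('trayBR',424,478,.028),('box',487,85,.026),('pot',352,88,.025)]:
    u,v=c(x,y); print(n,round(u,1),round(v,1),atz(p,u,v,z),atdepth(p,u,v))
# dense heights around right pad / flask
Z=p['z_map']
for v in range(134,180,3): print(v,[int(1000*atdepth(p,u,v)[2]) for u in range(270,310,3)])
E
```

```text
rpad 284.3 167.3 [ 0.6557 -0.1353  0.094 ] [ 0.6556 -0.1352  0.0948]
lpad 248.0 167.3 [ 0.6544 -0.0462  0.094 ] [ 0.6549 -0.0461  0.0914]
tab 268.0 262.3 [ 0.4245 -0.0988  0.056 ] [ 0.4245 -0.0988  0.0565]
amber 284.3 217.3 [ 0.5365 -0.138   0.055 ] [ 0.5356 -0.1376  0.0642]
blue 248.7 218.0 [ 0.5334 -0.049   0.055 ] [ 0.5325 -0.0493  0.0648]
cork 294.0 146.3 [ 0.7204 -0.1616  0.05  ] [ 0.7161 -0.1605  0.0669]
flask 288.0 154.7 [ 0.7029 -0.1473  0.03  ] [ 0.7032 -0.1474  0.0289]
baseTL 231.0 174.0 [0.6538 0.0019 0.006 ] [ 0.6551  0.0024 -0.0005]
baseTR 303.0 174.3 [ 0.6559 -0.1887  0.006 ] [ 0.657  -0.1892 -0.0001]
baseBL 231.3 251.3 [ 0.4507 -0.0042  0.006 ] [ 0.4508 -0.0041  0.005 ]
baseBR 303.3 251.3 [ 0.4536 -0.1901  0.006 ] [ 0.4537 -0.1906  0.0011]
postR 298.3 195.3 [ 0.5869 -0.1699  0.094 ] [ 0.5994 -0.1764  0.0069]
postL 236.7 195.3 [ 0.5846 -0.0201  0.094 ] [ 0.5847 -0.0201  0.0934]
trayBL 254.3 259.0 [ 0.4321 -0.0644  0.028 ] [ 0.4321 -0.0638  0.0017]
trayBR 281.0 259.0 [ 0.4331 -0.1318  0.028 ] [ 0.4331 -0.1327  0.0032]
box 302.0 128.0 [ 0.777  -0.1842  0.026 ] [ 0.7765 -0
[... 225 characters left out ...]
, 3, 1, -1, 0, 0, 1]
143 [0, 1, 0, 0, 0, 0, 30, 63, 65, 63, 0, 0, 0, 0]
146 [0, 1, 0, 0, 1, 27, 38, 64, 67, 64, 32, 1, 0, -1]
149 [0, 0, 0, 0, 0, 30, 39, 63, 65, 63, 36, 19, -1, 0]
152 [-2, 0, 0, 0, 2, 30, 37, 46, 57, 37, 34, 19, 1, 0]
155 [0, 0, 1, 0, 0, 23, 28, 36, 37, 33, 25, 0, 0, 0]
158 [-2, -2, 1, 1, 0, 4, 23, 26, 26, 22, 2, 0, 0, 0]
161 [0, 0, 0, 0, 1, -1, 2, 5, 6, -1, 0, -1, 0, -2]
164 [-1, -1, 0, -2, 96, 93, 91, 0, 0, 0, 0, 0, 0, 0]
167 [0, -1, 0, 92, 94, 94, 94, 0, 0, 0, 0, 0, 1, 0]
170 [-1, 0, 0, 1, 94, 93, 93, -1, -1, 0, 0, 0, 0, 0]
173 [0, 1, -1, 1, 90, 92, 6, 2, 4, 1, 0, 0, 0, 0]
176 [5, 7, 5, 87, 86, 87, 86, 87, 6, 7, 7, 0, 0, 0]
179 [6, 5, 8, 8, 5, 6, 5, 85, 4, 3, 5, 0, 1, 0]
```

```bash
cat >> h.py <<'E'
def plan(s,x,y,z,yaw):
    from scipy.spatial.transform import Rotation as Ro
    R=Ro.from_euler('xyz',s['tool_rot'],degrees=True).as_matrix()
    d=R.T@(np.array([x,y,z])-s['position'])/.75
    a=-((yaw-s['tool_rot'][2]+180)%360-180)/180
    return np.round(d,4),round(a,4)
def show(s): print(round(s['clock'],2),s['position'].round(4),s['tool_rot'].round(2),s['contact_force'].round(2),round(s['opening'],3))
E
python3 - <<'E'
import station; print([n for n in dir(station) if n[0]!='_'], getattr(station,'pinch_z',None))
from station import *; from h import *
s=observe(); show(s); print(plan(s,.420,-.056,.10,180.9))
E
```

```text
['IKError', 'observe', 'pinch_z', 'read_camera', 'recognise', 'sign_off'] 0.0187
1.3 [0.1499 0.5552 0.2064] [180.    -0.   164.88] [0.5  0.13 0.07] 0.999
(array([-0.5601, -0.6928,  0.1419]), np.float64(-0.089))
```

Call:
move_arm(
  steps=[-0.56,-0.693,0.06,-0.089,-0.56,-0.693,0.06,-0.089,-0.56,-0.693,0.06,-0.089,-0.56,-0.693,0.06,-0.089,-0.56,-0.693,0.06,-0.089],
  gripper=1,
  force=20,
)

```text
clock: 1.92
position: [0.276, 0.2695, 0.1857]
tool_rot: [180.0, 0.1, -179.0]
contact_force: [1.1, -0.3, 1.0]
opening: 0.462
```

Run:
```python
from station import *; from h import *
s=observe(); show(s); print(plan(s,.420,-.056,.10,180.9))
```

```text
1.93 [0.276  0.2695 0.1857] [ 1.7997e+02  8.0000e-02 -1.7905e+02] [ 1.13 -0.3   1.03] 0.462
(array([-0.1846, -0.4371,  0.1143]), np.float64(0.0003))
```

Call:
move_arm(
  steps=[-0.184,-0.43,0.11,0,-0.184,-0.43,0.11,0,-0.184,-0.43,0.11,0,-0.184,-0.43,0.11,0,-0.184,-0.43,0.11,0],
)

```text
clock: 2.55
position: [0.4004, -0.0089, 0.1141]
tool_rot: [-180.0, 0.1, -179.1]
contact_force: [1.2, -0.2, 0.4]
opening: 0.003
```

Run:
```python
from station import *; from h import *
s=observe(); show(s); print(plan(s,.420,-.056,.036,180.9))
```

```text
2.55 [ 0.4004 -0.0089  0.1141] [-1.7998e+02  1.1000e-01 -1.7913e+02] [ 1.25 -0.2   0.36] 0.003
(array([-0.0249, -0.0631,  0.1042]), np.float64(-0.0002))
```

Call:
move_arm(
  steps=[-0.025,-0.06,0.0,0,-0.025,-0.06,0.05,0,-0.025,-0.06,0.08,0,-0.025,-0.06,0.08,0,-0.025,-0.06,0.08,0],
)

```text
clock: 3.18
position: [0.4196, -0.0516, 0.0549]
tool_rot: [-180.0, 0.1, -179.1]
contact_force: [-0.1, 0.7, 1.1]
opening: 0.007
```

Run:
```python
from station import *; from h import *
s=observe(); show(s); print(plan(s,.420,-.056,.036,180.9))
p=read_camera('top'); cv2.imwrite('pics/top1.png',cv2.resize(p['frame'][180:290,200:340,::-1],None,fx=5,fy=5,interpolation=cv2.INTER_CUBIC))
p=read_camera('wrist'); cv2.imwrite('pics/w1.png',p['frame'][:,:,::-1])
```

```text
3.17 [ 0.4196 -0.0516  0.0549] [-1.7997e+02  6.0000e-02 -1.7908e+02] [-0.14  0.72  1.14] 0.007
(array([-0.0004, -0.0059,  0.0251]), np.float64(0.0001))
```

View pics/top1.png

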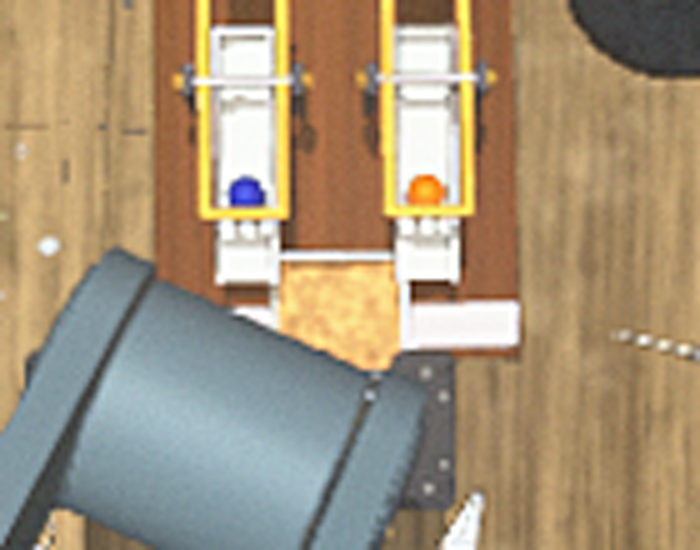

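View pics/w1.png

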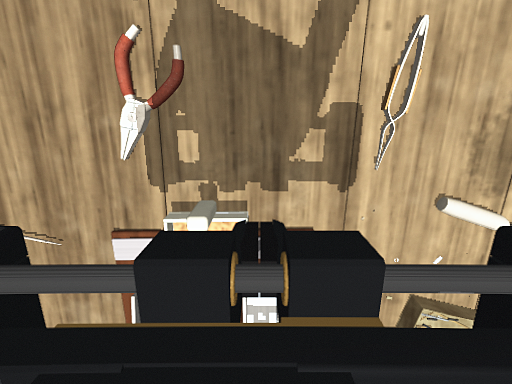

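Call:
move_arm(
  steps=[0,0,0.025,0,0,-0.02,0.025,0,0,-0.04,0.025,0,0,-0.06,0.025,0,0,-0.07,0.025,0],
)

```text
clock: 3.9
position: [0.4202, -0.1055, 0.0358]
tool_rot: [-180.0, 0.1, -179.2]
contact_force: [0.5, 0.1, -0.3]
opening: 0.003
```

Run:
```python
from station import *; from h import *
s=observe(); show(s); print(plan(s,.420,-.1155,.036,180.9))
p=read_camera('top'); cv2.imwrite('pics/top2.png',cv2.resize(p['frame'][180:290,200:340,::-1],None,fx=5,fy=5,interpolation=cv2.INTER_CUBIC))
```

```text
3.9 [ 0.4202 -0.1055  0.0358] [-1.7996e+02  5.0000e-02 -1.7918e+02] [ 0.49  0.13 -0.27] 0.003
(array([ 0.0005, -0.0133, -0.0003]), np.float64(-0.0004))
```

View pics/top2.png

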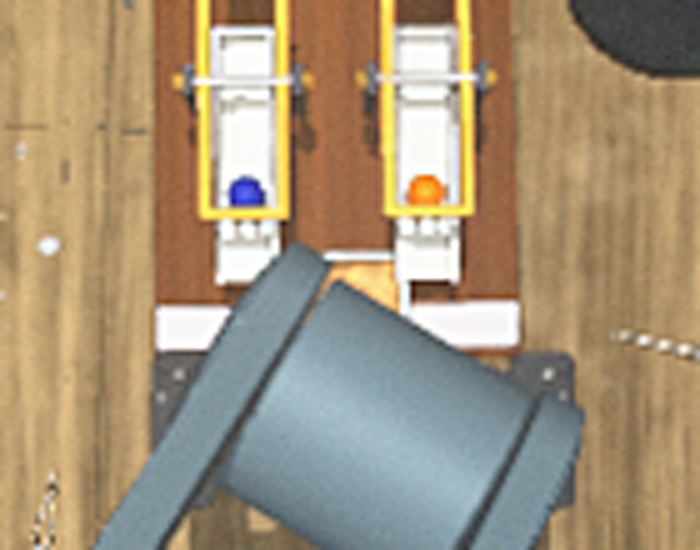

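Run:
```python
from station import *; from h import *
p=read_camera('scene'); cv2.imwrite('pics/s2.png',cv2.resize(p['frame'][190:310,230:390,::-1],None,fx=5,fy=5,interpolation=cv2.INTER_CUBIC))
p=read_camera('wrist'); cv2.imwrite('pics/w2.png',p['frame'][:,:,::-1])
```

```text
(no output)
```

View pics/s2.png

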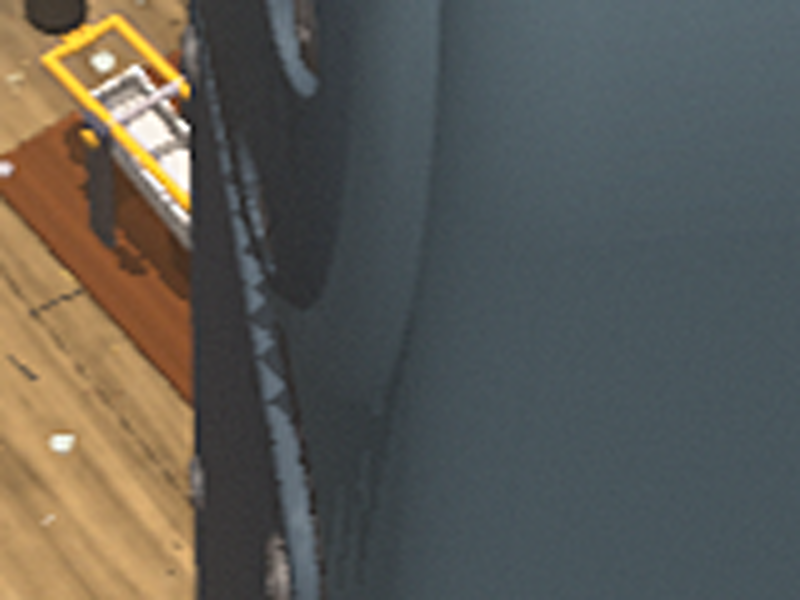

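View pics/w2.png

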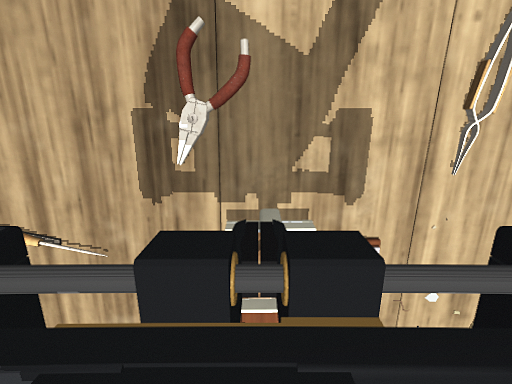

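Run:
```python
from station import *; from h import *
from scipy.spatial.transform import Rotation as Ro
s=observe(); p=read_camera('wrist'); T=p['T_tool_cam']; print(T.round(4)); show(s)
K=p['camera_matrix'];print(K[0,0],K[0,2],K[1,2],p['D'])
R=Ro.from_euler('xyz',s['tool_rot'],degrees=True).as_matrix()
Ti=np.linalg.inv(T)
for X in [(0,0,0),(0,0,-.02),(.009,0,0),(-.009,0,0),(0,.0175,0),(0,-.0175,0)]:
    c=Ti@np.r_[X,1]; print(X,cv2.projectPoints(c[None,:3],np.zeros(3),np.zeros(3),K,p['D'])[0].ravel().round(1),c[2].round(3))
def W(u,v):
    d=float(p['z_map'][v,u]); c=ray(p,u,v)*d; return R@(T@np.r_[c,1])[:3]+s['position']
for v in range(200,260,4): print(v,[(W(u,v)*1000).round().astype(int).tolist() for u in (215,230,240,250,260,270,280,290,305)])
cv2.imwrite('pics/w2c.png',cv2.resize(p['frame'][190:340,200:330,::-1],None,fx=4,fy=4,interpolation=cv2.INTER_CUBIC))
```

```text
[[-1.300e-03 -9.645e-01 -2.641e-01  6.840e-02]
 [ 1.000e+00 -1.200e-03 -5.000e-04 -3.000e-04]
 [ 2.000e-04 -2.641e-01  9.645e-01 -1.771e-01]
 [ 0.000e+00  0.000e+00  0.000e+00  1.000e+00]]
4.05 [ 0.4198 -0.1044  0.0354] [ 1.8000e+02  1.0000e-02 -1.7917e+02] [-0.21 -0.78 -0.02] 0.005
264.2867260273247 258.82772254613144 190.94345377473496 [0.01596295 0.         0.         0.         0.        ]
(0, 0, 0) [259.5 217.8] 0.189
(0, 0, -0.02) [259.5 229.1] 0.17
(0.009, 0, 0) [259.5 205.8] 0.186
(-0.009, 0, 0) [259.5 229.5] 0.191
(0, 0.0175, 0) [284.  217.8] 0.189
(0, -0.0175, 0) [235.  217.8] 0.189
200 [[419, -142, -2], [418, -129, 0], [418, -121, 0], [418, -112, -1], [418, -104, -1], [418, -95, -1], [418, -87, -2], [417, -79, -1], [417, -66, -1]]
204 [[422, -142, -2], [422, -129, -1], [421, -121, 0], [422, -112, -1], [421, -104, -1], [422, -95, -2], [421, -87, -1], [421, -78, -1], [421, -66, -1]]
208 [[426, -142, -2], [425, -129, -1], [425, -121, -1], [425, -112, -1], [425, -104, -2], [425, -95, -1], [425, -87, 0], [425, -78, -1], [424, -66, 0]]
212 [[429, -142, -1], [429, -129, 0], [429,
[... 1146 characters left out ...]
 [408, -95, 96], [385, -96, 143], [385, -92, 143]]
244 [[385, -117, 146], [385, -113, 145], [410, -114, 96], [410, -109, 96], [414, -104, 87], [410, -100, 97], [408, -95, 100], [385, -97, 145], [385, -92, 145]]
248 [[385, -117, 148], [385, -113, 148], [410, -114, 100], [410, -109, 100], [416, -104, 88], [410, -100, 100], [408, -95, 103], [385, -97, 149], [385, -93, 147]]
252 [[385, -117, 150], [386, -113, 148], [409, -113, 105], [410, -109, 104], [419, -104, 87], [410, -100, 104], [409, -96, 106], [385, -97, 150], [385, -93, 150]]
256 [[386, -117, 151], [387, -113, 149], [408, -113, 110], [410, -109, 108], [410, -104, 107], [411, -100, 105], [409, -96, 109], [385, -97, 152], [385, -94, 152]]
```

View pics/w2c.png

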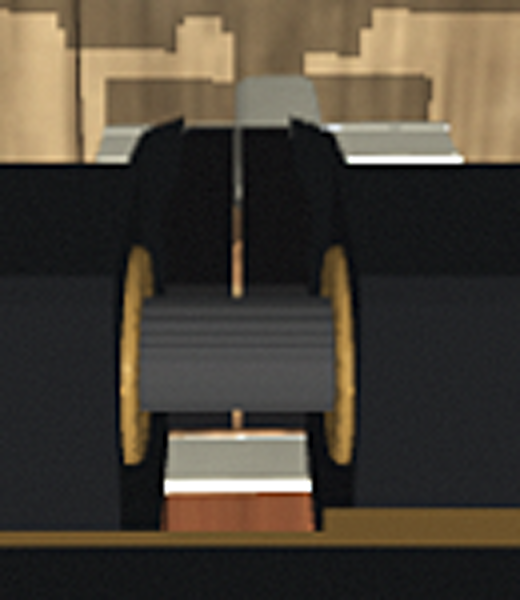

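Call:
move_arm(
  steps=[0.004,0.074,0,0,0.004,0.074,0,0,0.004,0.074,0.01,0,0.004,0.074,0.02,0,0.004,0.074,0.02,0],
)

```text
clock: 4.72
position: [0.4153, -0.0489, 0.0194]
tool_rot: [180.0, -0.1, -179.2]
contact_force: [-0.3, -0.7, 0.2]
opening: 0.007
```

```bash
cat > w.py <<'E'
from station import *; from h import *
from scipy.spatial.transform import Rotation as Ro
import sys
s=observe(); p=read_camera('wrist'); T=p['T_tool_cam']; show(s)
R=Ro.from_euler('xyz',s['tool_rot'],degrees=True).as_matrix()
def W(u,v):
    d=float(p['z_map'][v,u]); c=ray(p,u,v)*d; return R@(T@np.r_[c,1])[:3]+s['position']
cv2.imwrite(f'pics/{sys.argv[1]}.png',cv2.resize(p['frame'][150:340,160:360,::-1],None,fx=3,fy=3,interpolation=cv2.INTER_CUBIC))
E
cat > w3.py <<'E'
exec(open('w.py').read())
for v in range(200,240,3): print(v,[(W(u,v)*1000).round().astype(int).tolist() for u in (230,240,245,250,256,263,270,280)])
E
python3 w3.py w3
python3 - <<'E'
from station import *; from h import *
s=observe();show(s)
p=read_camera('scene'); cv2.imwrite('pics/s3.png',cv2.resize(p['frame'][150:340,200:400,::-1],None,fx=3,fy=3,interpolation=cv2.INTER_CUBIC))
E
```

```text
4.72 [ 0.4153 -0.0489  0.0194] [ 1.7996e+02 -9.0000e-02 -1.7916e+02] [-0.27 -0.65  0.23] 0.007
200 [[409, -72, -2], [409, -64, -1], [408, -60, -1], [408, -56, -1], [409, -52, -2], [409, -46, -2], [409, -41, -2], [408, -33, 0]]
203 [[412, -72, -2], [411, -64, -1], [411, -60, -1], [411, -56, -1], [411, -52, -1], [410, -46, 0], [411, -41, -1], [410, -33, 0]]
206 [[414, -72, -1], [413, -64, -1], [414, -60, -2], [414, -56, -1], [413, -52, -1], [414, -46, -2], [413, -41, -1], [413, -33, -2]]
209 [[416, -72, -2], [416, -64, -1], [416, -60, -1], [416, -56, -1], [416, -52, -2], [416, -46, -2], [416, -40, -1], [416, -33, -1]]
212 [[419, -72, -2], [418, -64, -1], [418, -60, -1], [419, -56, -2], [418, -52, -1], [418, -46, 0], [418, -40, -1], [418, -32, -1]]
215 [[421, -72, -2], [421, -64, -1], [421, -60, -1], [421, -56, -2], [421, -51, -1], [421, -46, -1], [420, -40, 0], [421, -32, -2]]
218 [[424, -72, -1], [423, -64, -1], [423, -60, -1], [424, -56, -1], [423, -51, -1], [424, -46, -2], [423, -40, -2], [423, -32, -1]]
221 [[427, -72, -2], [404, -60, 54], [404, -57, 53], [405, -55, 52], [405, -51,
[... 250 characters left out ...]
 59], [406, -51, 59], [405, -47, 61], [405, -43, 59], [403, -38, 64]]
230 [[381, -59, 120], [404, -59, 68], [405, -57, 65], [405, -54, 64], [405, -51, 64], [405, -47, 64], [405, -43, 64], [404, -38, 66]]
233 [[381, -59, 122], [404, -59, 70], [405, -57, 68], [406, -54, 67], [405, -51, 68], [406, -47, 67], [405, -44, 68], [404, -39, 71]]
236 [[381, -58, 125], [405, -59, 73], [405, -57, 72], [406, -54, 71], [405, -51, 72], [406, -47, 71], [406, -44, 70], [403, -39, 75]]
239 [[381, -58, 126], [404, -59, 78], [405, -56, 76], [406, -54, 74], [405, -51, 75], [406, -47, 74], [405, -44, 76], [404, -39, 78]]
4.78 [ 0.4156 -0.0489  0.0197] [ 1.7997e+02 -6.0000e-02 -1.7916e+02] [ 0.25  0.62 -0.02] 0.002
```

View pics/w3.png

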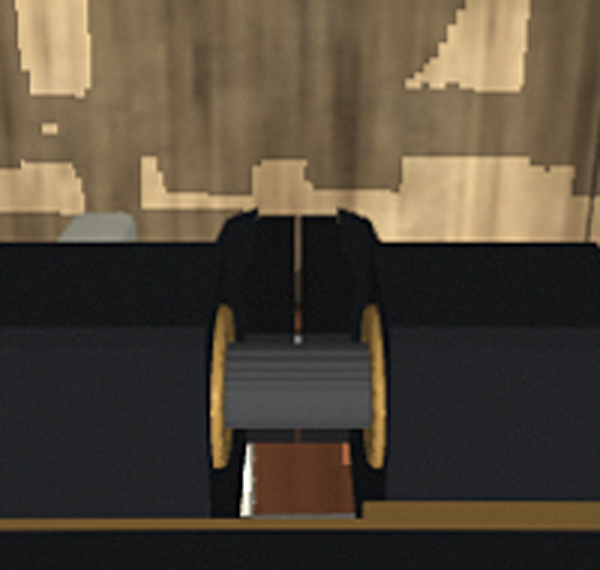

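View pics/s3.png

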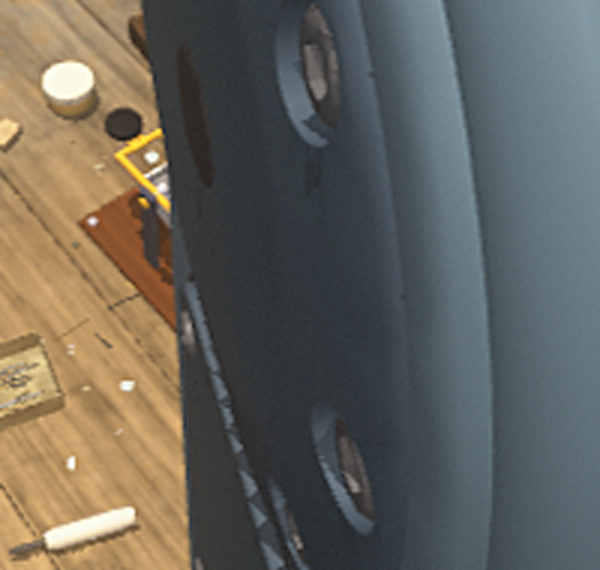

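Call:
move_arm(
  steps=[-0.003,0,0.019,0,-0.003,-0.02,0.019,0,-0.003,-0.04,0.019,0,-0.003,-0.05,0.019,0,-0.003,-0.06,0.019,0],
)

```text
clock: 5.45
position: [0.419, -0.0942, 0.0061]
tool_rot: [180.0, 0.0, -179.1]
contact_force: [1.7, 1.3, -0.6]
opening: 0.009
```

```bash
python3 w.py w4
python3 - <<'E'
from station import *; from h import *
p=read_camera('top'); cv2.imwrite('pics/top4.png',cv2.resize(p['frame'][180:290,200:340,::-1],None,fx=5,fy=5,interpolation=cv2.INTER_CUBIC))
E
```

```text
5.45 [ 0.419  -0.0942  0.0061] [ 1.8000e+02  2.0000e-02 -1.7914e+02] [ 1.71  1.27 -0.62] 0.009
```

View pics/w4.png

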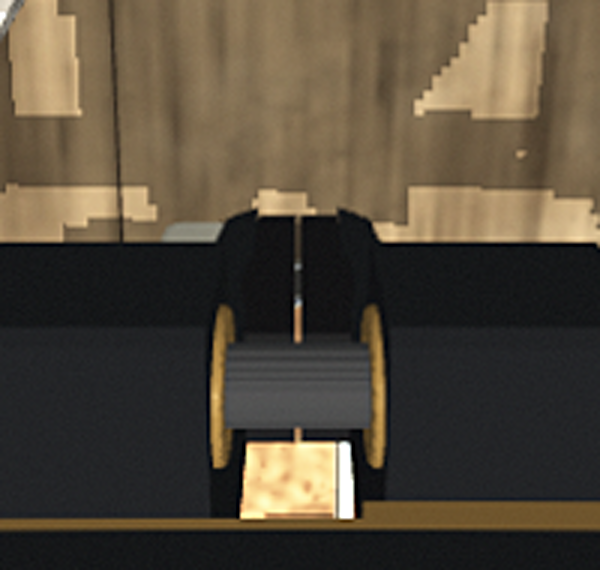

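View pics/top4.png

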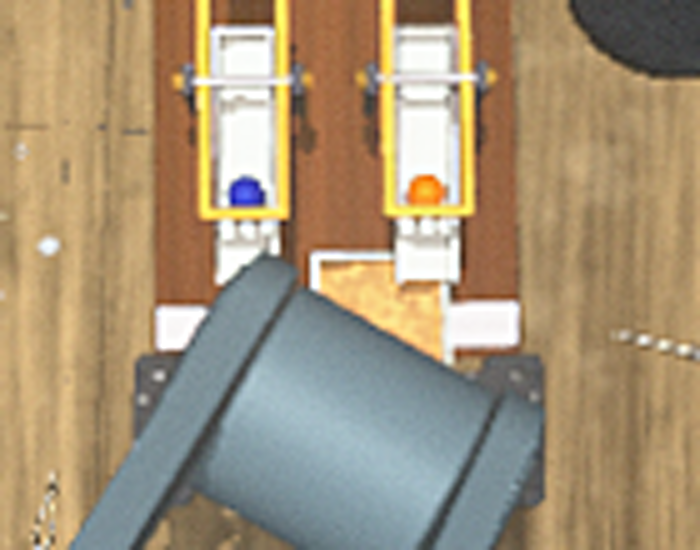

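Call:
move_arm(
  steps=[0,-0.01,0,0,0,-0.02,0,0,0,-0.03,0,0,0,-0.03,0,0],
)

```text
clock: 6.05
position: [0.4193, -0.1166, 0.006]
tool_rot: [-180.0, 0.0, -179.1]
contact_force: [-1.3, 0.7, 0.8]
opening: 0.004
```

Run:
```python
from station import *; from h import *
s=observe();show(s)
p=read_camera('top'); cv2.imwrite('pics/top5.png',cv2.resize(p['frame'][180:290,200:340,::-1],None,fx=5,fy=5,interpolation=cv2.INTER_CUBIC))
```

```text
6.05 [ 0.4193 -0.1166  0.006 ] [-179.98    0.   -179.13] [-1.29  0.71  0.81] 0.004
```

View pics/top5.png

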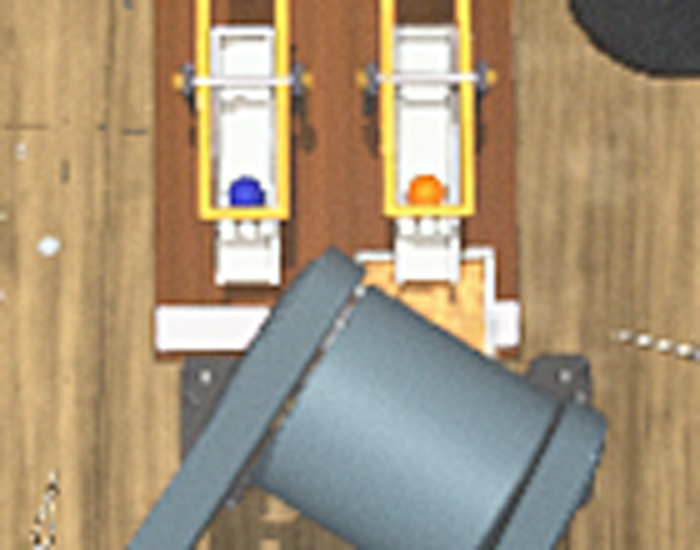

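Call:
move_arm(
  steps=[0,0.025,0,0,0,0.025,-0.08,0,0,0.025,-0.16,0,-0.05,0.0,-0.2,0,-0.12,-0.03,-0.2,0],
)

```text
clock: 6.72
position: [0.5124, -0.1382, 0.1603]
tool_rot: [-179.8, 0.4, -179.1]
contact_force: [-0.4, -0.7, 0.3]
opening: 0.007
```

Run:
```python
from station import *; from h import *
s=observe();show(s); print(plan(s,.656,-.1353,.12,180.9))
```

```text
6.72 [ 0.5124 -0.1382  0.1603] [-179.77    0.38 -179.07] [-0.42 -0.71  0.26] 0.007
(array([-0.1911,  0.0011,  0.055 ]), np.float64(0.0001))
```

Call:
move_arm(
  steps=[-0.08,0.003,0,0,-0.16,0.003,0,0,-0.191,0.003,0.02,0,-0.191,0.003,0.04,0,-0.191,0.003,0.04,0],
)

```text
clock: 7.35
position: [0.6503, -0.1318, 0.1235]
tool_rot: [179.9, -0.3, -179.1]
contact_force: [0.3, -0.0, 0.2]
opening: 0.009
```

```bash
python3 w.py w6
python3 - <<'E'
from station import *; from h import *
p=read_camera('top'); cv2.imwrite('pics/top6.png',cv2.resize(p['frame'][100:290,140:400,::-1],None,fx=3,fy=3,interpolation=cv2.INTER_CUBIC))
s=observe();show(s); print(plan(s,.656,-.1353,.07,180.9))
E
```

```text
7.35 [ 0.6503 -0.1318  0.1235] [ 179.9    -0.28 -179.09] [ 0.25 -0.02  0.21] 0.009
7.45 [ 0.6516 -0.1325  0.126 ] [ 1.7999e+02 -6.0000e-02 -1.7912e+02] [0.82 0.53 1.13] 0.005
(array([-0.0059, -0.0039,  0.0746]), np.float64(-0.0001))
```

View pics/w6.png

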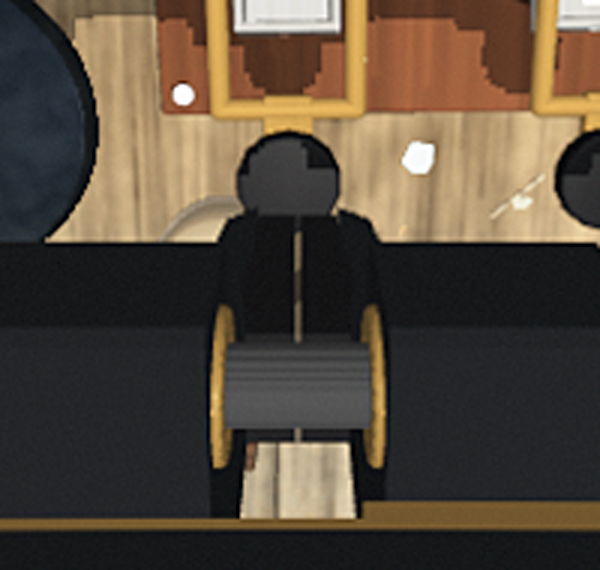

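View pics/top6.png

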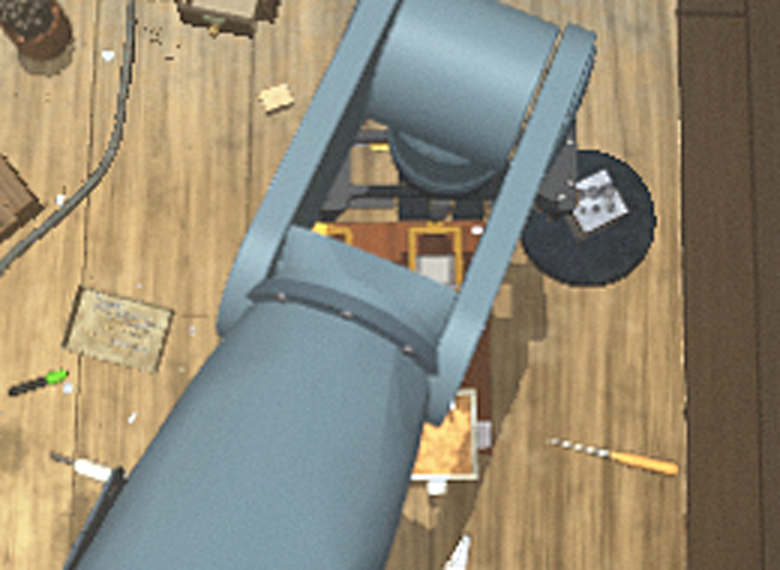

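```bash
cat > w7.py <<'E'
exec(open('w.py').read())
for v in (195,198,202,206,210,214,218,220,222,226): print(v,[(W(u,v)*1000).round().astype(int).tolist() for u in (240,244,250,256,262,268,272)])
q=pickle.load(open('top.pkl','rb'))
zz=np.array([[atdepth(q,u,v) for u in range(300,362,2)] for v in range(145,200,2)]).reshape(-1,3)
m=zz[:,2]>.012; print('block',zz[m].min(0),zz[m].max(0))
print(plan(s,.656,-.1353,.065,180.9))
E
python3 w7.py w7
```

```text
7.45 [ 0.6516 -0.1325  0.126 ] [ 1.7999e+02 -6.0000e-02 -1.7912e+02] [0.82 0.53 1.13] 0.005
195 [[672, -155, 0], [672, -150, -1], [644, -140, 93], [644, -135, 92], [644, -130, 93], [646, -125, 87], [671, -117, -2]]
198 [[676, -155, -1], [647, -145, 93], [647, -140, 93], [647, -135, 92], [647, -130, 94], [647, -125, 91], [675, -117, -1]]
202 [[652, -149, 88], [650, -145, 93], [650, -140, 93], [651, -135, 92], [650, -130, 93], [650, -125, 93], [650, -122, 92]]
206 [[654, -149, 92], [654, -145, 93], [654, -140, 93], [654, -135, 93], [654, -130, 93], [654, -125, 92], [654, -122, 92]]
210 [[658, -149, 93], [658, -145, 92], [658, -140, 92], [657, -135, 93], [657, -130, 93], [658, -125, 92], [657, -122, 93]]
214 [[692, -155, 8], [661, -145, 93], [661, -140, 93], [661, -135, 92], [661, -130, 92], [661, -125, 93], [661, -122, 93]]
218 [[693, -154, 20], [665, -145, 92], [664, -140, 93], [665, -135, 93], [665, -130, 93], [665, -125, 93], [701, -116, -1]]
220 [[640, -144, 160], [640, -142, 160], [666, -140, 93], [667, -135, 92], [667, -130, 92], [703, -121, -1], [640, -126, 160]]
222 [[640, -144, 163], [641, -142, 161], [642, -138, 159], [642, -135, 158], [641, -131, 159], [642, -128, 159], [641, -125, 160]]
226 [[640, -143, 169], [640, -141, 168], [642, -138, 164], [642, -135, 163], [642, -131, 165], [641, -128, 165], [642, -126, 165]]
block [ 0.60589672 -0.32904692  0.01203786] [ 0.72946715 -0.17813172  0.06144548]
(array([-0.0059, -0.0039,  0.0813]), np.float64(-0.0001))
```

Call:
move_arm(
  steps=[-0.006,-0.004,0.02,0,-0.006,-0.004,0.05,0,-0.006,-0.004,0.075,0,-0.006,-0.004,0.08,0,-0.006,-0.004,0.08,0],
)

```text
clock: 8.12
position: [0.6573, -0.1354, 0.0658]
tool_rot: [180.0, -0.0, -179.1]
contact_force: [-0.6, 0.1, 0.6]
opening: 0.004
```

```bash
sed -i 's/^for v in .*/for v in (202,206,210,214,218,220,221,222,226): print(v,[(W(u,v)*1000).round().astype(int).tolist() for u in (244,250,256,262,268)])/; s/\.065,180/.037,180/' w7.py; python3 w7.py w8
```

```text
8.12 [ 0.6573 -0.1354  0.0658] [ 1.7999e+02 -1.0000e-02 -1.7910e+02] [-0.55  0.08  0.58] 0.004
202 [[640, -145, 85], [639, -142, 86], [639, -138, 86], [639, -134, 86], [639, -130, 86]]
206 [[671, -150, -1], [642, -142, 87], [641, -138, 87], [641, -134, 87], [642, -130, 86]]
210 [[675, -150, -1], [643, -142, 89], [642, -138, 91], [642, -134, 91], [643, -130, 90]]
214 [[646, -145, 89], [645, -141, 92], [645, -138, 93], [645, -134, 93], [644, -131, 94]]
218 [[647, -145, 93], [647, -141, 94], [647, -138, 93], [647, -134, 93], [647, -131, 93]]
220 [[646, -145, 99], [649, -141, 93], [648, -138, 93], [648, -134, 92], [649, -130, 92]]
221 [[646, -145, 101], [648, -141, 96], [647, -138, 97], [648, -134, 96], [648, -131, 96]]
222 [[646, -144, 103], [648, -141, 98], [648, -138, 98], [647, -134, 100], [647, -131, 98]]
226 [[646, -144, 108], [647, -141, 104], [648, -138, 104], [647, -134, 104], [647, -131, 104]]
block [ 0.60589672 -0.32904692  0.01203786] [ 0.72946715 -0.17813172  0.06144548]
(array([0.0018, 0.0002, 0.0385]), np.float64(0.0))
```

View pics/w8.png

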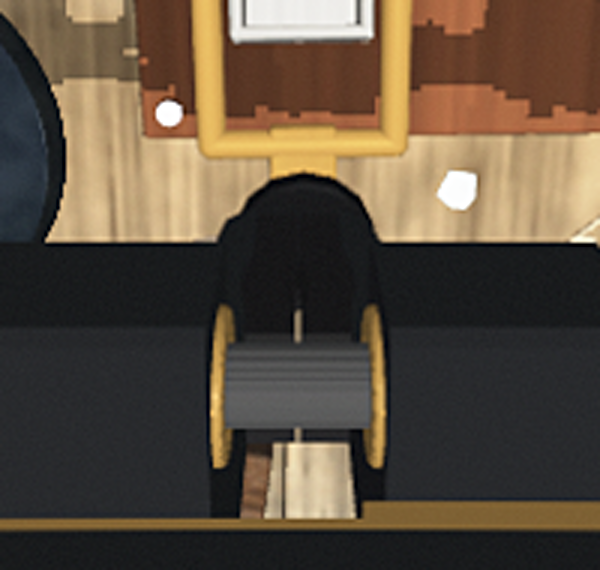

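Call:
move_arm(
  steps=[0,0,0.012,0,0,0,0.022,0,0,0,0.032,0,0,0,0.038,0,0,0,0.038,0],
)

```text
clock: 8.8
position: [0.6575, -0.1359, 0.0374]
tool_rot: [-180.0, 0.0, -179.1]
contact_force: [2.2, -2.0, 6.3]
opening: 0.005
```

```bash
python3 w7.py w9;  python3 - <<'E'
from station import *; from h import *
for n in ('top','scene'):
    p=read_camera(n); cv2.imwrite(f'pics/{n}9.png',p['frame'][:,:,::-1])
s=observe();show(s)
E
```

```text
8.8 [ 0.6575 -0.1359  0.0374] [-1.7996e+02  1.0000e-02 -1.7910e+02] [ 2.17 -1.95  6.31] 0.005
202 [[656, -149, 6], [636, -142, 66], [636, -138, 66], [636, -135, 66], [636, -131, 66]]
206 [[662, -149, -1], [640, -142, 64], [640, -138, 64], [639, -135, 66], [639, -131, 65]]
210 [[643, -146, 63], [641, -142, 67], [641, -138, 69], [640, -135, 69], [641, -131, 68]]
214 [[644, -145, 67], [643, -142, 69], [642, -138, 71], [642, -135, 70], [643, -131, 69]]
218 [[646, -145, 69], [646, -142, 69], [645, -138, 70], [645, -135, 70], [645, -131, 70]]
220 [[646, -145, 71], [647, -142, 69], [647, -138, 69], [647, -135, 68], [647, -131, 69]]
221 [[646, -145, 72], [648, -142, 68], [648, -138, 68], [647, -135, 69], [647, -131, 68]]
222 [[646, -145, 74], [648, -142, 69], [647, -138, 71], [648, -135, 70], [647, -131, 71]]
226 [[646, -145, 79], [647, -141, 76], [647, -138, 76], [648, -135, 75], [647, -131, 76]]
block [ 0.60589672 -0.32904692  0.01203786] [ 0.72946715 -0.17813172  0.06144548]
(array([0.0019, 0.0008, 0.0006]), np.float64(0.0))
8.95 [ 0.6576 -0.1359  0.0379] [-1.7996e+02  3.0000e-02 -1.7910e+02] [ 0.92 -1.78  4.79] 0.002
```

View pics/top9.png

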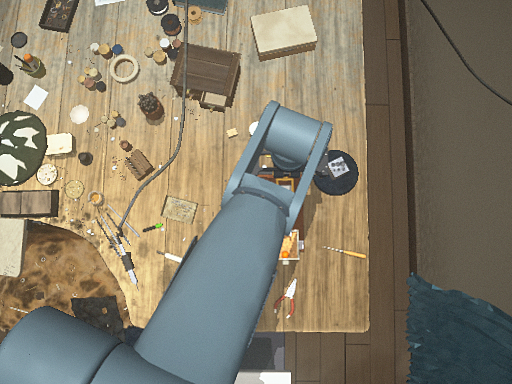

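View pics/scene9.png

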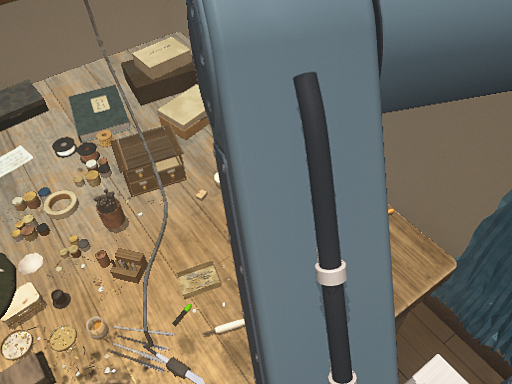

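View pics/w9.png

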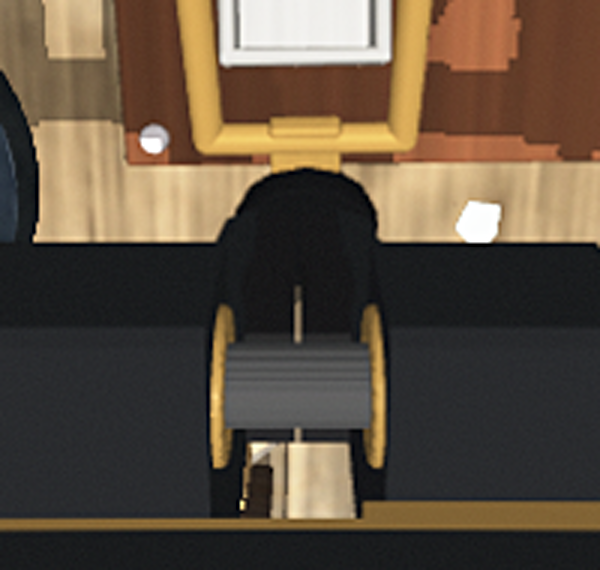

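Run:
```python
from station import *; from h import *
p=read_camera('top'); cv2.imwrite('pics/top10.png',cv2.resize(p['frame'][160:280,240:340,::-1],None,fx=5,fy=5,interpolation=cv2.INTER_CUBIC))
s=observe();show(s)
```

```text
9.0 [ 0.6576 -0.1359  0.0379] [-1.7996e+02  3.0000e-02 -1.7910e+02] [ 2.09 -2.2   5.88] 0.001
```

View pics/top10.png

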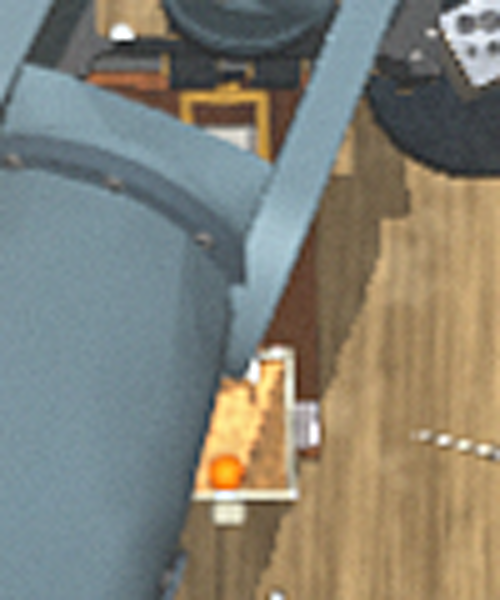

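The amber bead is in the tray, at about (226,470) in the crop, just inside the front wall. Next I raise straight up and clear of the lever.

Call:
move_arm(
  steps=[0,0,-0.015,0,0,0,-0.035,0,0,0,-0.07,0,0,0,-0.14,0,0,0,-0.2,0],
)

```text
clock: 9.62
position: [0.6558, -0.1348, 0.1879]
tool_rot: [179.9, -0.2, -179.1]
contact_force: [1.2, 0.0, 0.9]
opening: 0.003
```

Run:
```python
from station import *; from h import *
s=observe();show(s); print(plan(s,.40,.25,.25,180.9))
```

```text
9.62 [ 0.6558 -0.1348  0.1879] [ 179.92   -0.21 -179.09] [1.18 0.05 0.89] 0.003
(array([ 0.3331,  0.5185, -0.0809]), np.float64(0.0001))
```

Now I move the arm to the left so the cameras can see the final state.

Call:
move_arm(
  steps=[0.33,0.52,-0.08,0,0.33,0.52,-0.08,0,0.33,0.52,-0.08,0,0.33,0.52,-0.08,0,0.33,0.52,-0.08,0],
)

```text
clock: 10.25
position: [0.4842, 0.125, 0.227]
tool_rot: [180.0, -0.2, -179.1]
contact_force: [1.2, 0.1, -0.4]
opening: 0.009
```

Call:
move_arm(
  steps=[0.16,0.2,0,0,0.16,0.2,0,0,0.16,0.2,0,0,0.16,0.2,0,0,0.16,0.2,0,0],
)

```text
clock: 10.88
position: [0.3641, 0.2713, 0.2272]
tool_rot: [-179.9, -0.1, -179.0]
contact_force: [-0.4, 0.0, 0.2]
opening: 0.006
```

Run:
```python
from station import *; from h import *
s=observe();show(s)
p=read_camera('top'); cv2.imwrite('pics/top11.png',cv2.resize(p['frame'][100:290,140:400,::-1],None,fx=3,fy=3,interpolation=cv2.INTER_CUBIC))
f=p['frame'].astype(int)
m=(f[...,0]>200)&(f[...,1]>70)&(f[...,1]<150)&(f[...,2]<60)
v,u=np.nonzero(m[180:290,240:340]); print(len(u),u.mean()+240,v.mean()+180, atz(p,u.mean()+240,v.mean()+180,.022))
print('pads',atdepth(p,284.3,167.3),atdepth(p,248,167.3))
```

```text
10.88 [0.3641 0.2713 0.2272] [-1.7993e+02 -8.0000e-02 -1.7902e+02] [-0.44  0.05  0.21] 0.006
27 285.3703703703704 253.0 [ 0.4484499  -0.14298242  0.022     ]
pads [ 0.65564332 -0.13512596  0.09493579] [ 0.654263   -0.04619847  0.09496249]
```

View pics/top11.png

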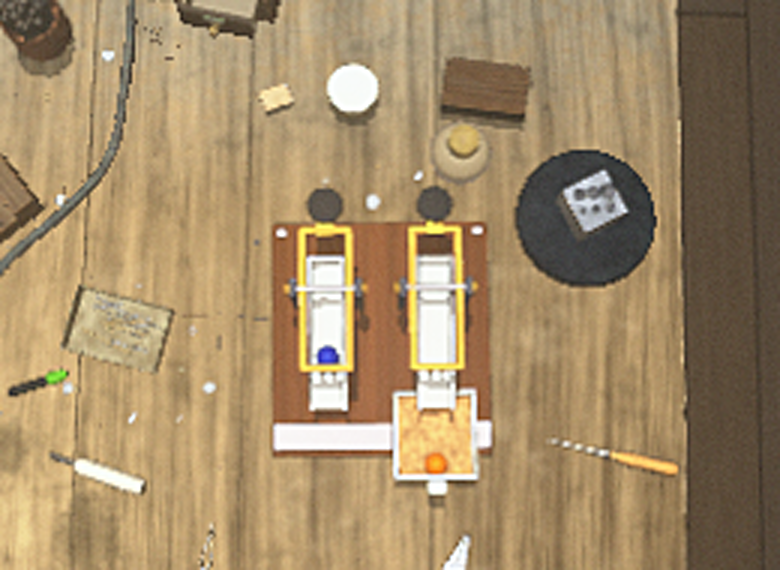

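Run:
```python
from station import *
print(sign_off())
```

```text
the job is handed in; nothing more can be done
None
```

The job is handed in at about 11 s of the 38 s allowed. The amber bead is in the tray and both gates are shut again. `sign_off()` reported no verdict.

**What I did:** The amber bead was in the right lane. With the gripper shut, I pushed the tray by its tab about 42 mm to the right, until it sat under that lane's mouth. I then pressed the right pad down about 24 mm, roughly 0.35 rad, at about 6 N. The bead rolled out, and I let the lever rise and moved the arm clear.

**Last checks (top camera, just before handing in):**
- **Amber bead:** it lies on the tray floor by the front wall, in the same place as in the picture about 2 s earlier.
- **Levers:** both pads are back at about 95 mm, their height at rest.
- **Blue bead:** it is still behind its gate.
- **Bystanders:** none of them looks moved from the first picture.
- **Contact:** the arm was touching nothing.

**What went wrong:** The first push passed over the tab without touching it, because the shut fingers end about 31 mm above the reported tool point. The wrist camera's depth showed the offset, and I lowered the arm for the second push and set the press depth by it.

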